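Put the media bottles on their own stirrers

TASK

The three media bottles were put back on the wrong magnetic stirrers: move each bottle to the stirrer whose housing has the colour of its cap, standing upright in the middle of the white plate, and let go of it. To make room, set one bottle down on the empty cork mat, well within it, and let go, so that a stirrer comes free for the next one. Handle the bottles upright, set them down gently, and leave the tip box, tube rack and beaker where they stand.

Things in the scene. Friction and masses are not known exactly. Their poses are not given: they have to be found in the camera images.
- bottle_blue: loose amber bottle with white paper label and blue screw cap, upright, 0.2 to 0.4 kg, 114 mm tall, body 56 mm wide up to 60 mm height, narrowing above that to a 38 mm neck at 78 to 84 mm; the cap is a cylinder 45 mm wide from 84 to 114 mm height, good to grip from above. Origin: centre of its underside, z up its axis. At the start it stands near the middle of a stirrer of another colour.
- bottle_green: loose amber bottle with white paper label and green screw cap, upright, 0.2 to 0.4 kg, 114 mm tall, body 56 mm wide up to 60 mm height, narrowing above that to a 38 mm neck at 78 to 84 mm; the cap is a cylinder 45 mm wide from 84 to 114 mm height, good to grip from above. Origin: centre of its underside, z up its axis. At the start it stands near the middle of a stirrer of another colour.
- bottle_red: loose amber bottle with white paper label and red screw cap, upright, 0.2 to 0.4 kg, 114 mm tall, body 56 mm wide up to 60 mm height, narrowing above that to a 38 mm neck at 78 to 84 mm; the cap is a cylinder 45 mm wide from 84 to 114 mm height, good to grip from above. Origin: centre of its underside, z up its axis. At the start it stands near the middle of a stirrer of another colour.
- stirrer_blue: fixed magnetic stirrer, blue housing 130 x 120 mm (x by y), with a flat round white plate, 92 mm wide, whose face is 50 mm above the bench. Origin: on the bench right under the centre of the plate, so the plate's centre is 50 mm above it, z up; a small black knob sticks out 12 mm at its front (-x) side. Bottles stand flat on the plate.
- stirrer_green: fixed magnetic stirrer, green housing 130 x 120 mm (x by y), with a flat round white plate, 92 mm wide, whose face is 50 mm above the bench. Origin: on the bench right under the centre of the plate, so the plate's centre is 50 mm above it, z up; a small black knob sticks out 12 mm at its front (-x) side. Bottles stand flat on the plate.
- stirrer_red: fixed magnetic stirrer, red housing 130 x 120 mm (x by y), with a flat round white plate, 92 mm wide, whose face is 50 mm above the bench. Origin: on the bench right under the centre of the plate, so the plate's centre is 50 mm above it, z up; a small black knob sticks out 12 mm at its front (-x) side. Bottles stand flat on the plate.
- mat: fixed round cork mat on the bench, 120 mm wide, 4 mm thick, empty at the start: the free spot. Origin: centre of its underside, z up.
- tip_box: bystander: loose yellow pipette-tip box 80 x 120 mm (x by y), 62 mm tall with its white tips. Origin: centre of underside.
- tube_rack: bystander: loose steel wire rack 49 x 185 mm (x by y) of five white-capped glass tubes, 133 mm tall. Origin: centre of underside.
- beaker: bystander: loose empty clear glass beaker 72 mm wide, 90 mm tall. Origin: centre of underside.
There are look-alikes about, which are no part of the job. Of the things that look like the stirrer_green, the middle-sized one is meant.

How it is judged:
On the way:
1. one of the bottles stands released on the cork mat, its centre within 30 mm of the mat's (((horizontal distance between bottle_blue and mat below 0.03 m and z of bottle_blue in the frame of mat below 0.012 m and linear speed of bottle_blue below 0.03 m/s and angle between bottle_blue's own z axis and vertical below 0.1 rad and contact force between the fingers and bottle_blue below 0.2 N) or (horizontal distance between bottle_green and mat below 0.03 m and z of bottle_green in the frame of mat below 0.012 m and linear speed of bottle_green below 0.03 m/s and angle between bottle_green's own z axis and vertical below 0.1 rad and contact force between the fingers and bottle_green below 0.2 N) or (horizontal distance between bottle_red and mat below 0.03 m and z of bottle_red in the frame of mat below 0.012 m and linear speed of bottle_red below 0.03 m/s and angle between bottle_red's own z axis and vertical below 0.1 rad and contact force between the fingers and bottle_red below 0.2 N))), for 0.2 s.
At the end, for the whole second after the job is handed in: Each bottle stands upright (within 0.1 rad), released and at rest on the plate of the stirrer of its cap's colour, its centre within 15 mm of the plate's centre (horizontal distance between bottle_blue and stirrer_blue below 0.015 m and z of bottle_blue in the frame of stirrer_blue between 0.045 and 0.056 m and angle between each of bottle_blue, bottle_green, bottle_red's own z axis and vertical below 0.1 rad and linear speed of each of bottle_blue, bottle_green, bottle_red below 0.02 m/s and contact force between the fingers and bottle_blue below 0.2 N and horizontal distance between bottle_green and stirrer_green below 0.015 m and z of bottle_green in the frame of stirrer_green between 0.045 and 0.056 m and contact force between the fingers and bottle_green below 0.2 N and horizontal distance between bottle_red and stirrer_red below 0.015 m and z of bottle_red in the frame of stirrer_red between 0.045 and 0.056 m and contact force between the fingers and bottle_red below 0.2 N); the robot touches nothing.
It fails at once if the tip box is shifted by more than 25 mm or tipped (distance of tip_box from where it was at the start of the episode above 0.025 m or angle between tip_box's own z axis and vertical above 0.35 rad).
It fails at once if the tube rack is shifted by more than 25 mm or tipped (distance of tube_rack from where it was at the start of the episode above 0.025 m or angle between tube_rack's own z axis and vertical above 0.35 rad).
It fails at once if the beaker is shifted by more than 25 mm or tipped (distance of beaker from where it was at the start of the episode above 0.025 m or angle between beaker's own z axis and vertical above 0.35 rad).
It fails at once if a bottle is tipped by more than about 35 degrees (angle between any of bottle_blue, bottle_green, bottle_red's own z axis and vertical above 0.6 rad).
It fails at once if a bottle is dropped (falls freely by more than about 20 mm) ((linear speed of bottle_blue above 0.6 m/s and contact force between the fingers and bottle_blue below 0.05 N) or (linear speed of bottle_green above 0.6 m/s and contact force between the fingers and bottle_green below 0.05 N) or (linear speed of bottle_red above 0.6 m/s and contact force between the fingers and bottle_red below 0.05 N)).
It also fails if it takes over 102 s, if anything falls off the work surface, if the arm or the gripper's body presses on something with over 40 N, if the wrist force passes 120 N, or if a joint passes its speed limit or range.

ROBOT

A 7-joint arm with a two-finger parallel gripper is mounted at the origin on the work surface. World frame = base frame: x ahead of the robot, y to its left, z up, the work surface at z = 0. Lengths are in m, angles in rad, forces in N, time in s.
With the tool pointing down it reaches from about 0.425 to 0.875 m from the base axis. Payload 4.7 kg.
Tool frame: the origin (TCP) lies midway between the tips of the shut fingers; the grasp point (between the pads) lies 19 mm behind it; z points along the fingers, y is the line along which they close (so a half turn about z gives the same grasp; the last joint's range is limited). The gripper opens to 85 mm and grips with 20 to 120 N. Pads are 22 mm wide; open, the fingers measure 114 mm over their backs; the gripper's body (76 mm by 85 mm) begins 54 mm behind the grasp point. The pads swing forward as they close: fully open they stand 13 mm farther back than shut.
Start: joints at [1.144, 0.321, -0.07, 1.45, 0.023, 1.371, -0.057], TCP at [0.277, -0.588, 0.231] pointing down, gripper open.
Joint ranges: [-2.86, 2.86], [-0.3, 2.09], [-1.38, 1.24], [0.06, 2.45], [-1.56, 4.7], [0.09, 2.05], [-2.69, 2.69]. Speed limits (rad/s): [2.57, 2.57, 3.14, 3.14, 3.14, 3.14, 3.14].

INTERFACE

Orientations are given as a unit quaternion [w, x, y, z].
In Python, from workcell import robot, fingers, kin, monitor, vision, ticket gives the robot as it stands. Calls block until the motion is done:
- robot.move_pose(position, orientation): joint-space move of the TCP to a pose.
- robot.movel(position, vel=0.15, ori=None, until_force=None): straight line of the TCP; ori=None keeps the orientation; vel is the mean speed in m/s. With until_force (N) it stops when the force on the tool has changed by that much, and returns True; else False.
- robot.goto_joints(angles): joint-space move.
- fingers.command_gripper(opening, f_grip=None): finger opening in m; f_grip is the grip in N (None keeps the last); returns when the fingers have stopped.
- robot.dwell(seconds).
- kin.inverse_kinematics(position, orientation): joint angles nearest the present ones, or None.
- monitor.get_state(): the state.
- vision.read_camera(name): name is "side" or "top" or "wrist"; returns a dict with "image" (420x560x3 uint8, blue, green, red), "intrinsics" (3x3 intrinsics, pixels), "pose" (4x4, takes a point from camera to world coordinates). Camera axes: x right, y down, z forward; pixel columns grow to the right and rows downward; lengths in m; the calibration is good to about 2 mm. A picture is of the moment at which its call begins. There is no depth.
A pose or a line that the arm cannot do raises robot.IKError and nothing moves.
- ticket.finish_job(): hands the job in; it is judged then, once.
The state is a dict: "time": time; "joint_pos": joint angles; "qd": joint speeds; "joint_torque": joint torques, N m; "tool_pos": TCP position; "tcp_rot": TCP orientation; "ft_force": force on the tool from outside, world axes, zero at the start; "moment": the same for the moment, N m; "width": finger opening in m; "gripper_force": force on a finger pad.
Only numpy, scipy, OpenCV 4.12 (cv2) and the standard library are available. Lean on these libraries where they do the work, as an engineer would, in place of code of your own. Each camera call takes 0.05 s, during which the arm holds its last target. There are 200 camera calls.

## Working session

There is one attempt and no reset: what is moved stays moved. The work goes in short steps, each a Python script; the robot and the scene stay as the last script left them, time stands still between calls to the robot, and variables do not carry over. Pictures are saved under pics/ and viewed, at most 14 in all, crops included, and the job is handed in when it is done.

```bash
mkdir -p pics; ls
python3 - <<'E'
from workcell import robot, fingers, kin, monitor, vision, ticket
import cv2,numpy as np
for n in("top","side"):
    c=vision.read_camera(n); cv2.imwrite(f"pics/{n}0.png",c["image"]); np.savez(f"pics/{n}0.npz",**c); print(n,c["intrinsics"].tolist(),np.round(c["pose"],4).tolist())
s=monitor.get_state();print(s["time"],s["tool_pos"],s["tcp_rot"])
E
```

```text
pics
top [[502.267745313659, 0.0, 282.943136272399], [0.0, 502.267745313659, 212.75297905502876], [0.0, 0.0, 1.0]] [[0.0934, -0.975, 0.2018, 0.2039], [-0.9956, -0.0921, 0.0161, -0.0937], [0.0029, -0.2024, -0.9793, 1.5506], [0.0, 0.0, 0.0, 1.0]]
side [[395.2690916310684, 0.0, 283.90770186976215], [0.0, 395.2690916310684, 211.5976865145823], [0.0, 0.0, 1.0]] [[-0.9768, -0.123, 0.1754, 0.2808], [-0.2142, 0.5492, -0.8078, 0.8352], [0.003, -0.8266, -0.5628, 0.7239], [0.0, 0.0, 0.0, 1.0]]
0.1 [ 0.27710261 -0.58744205  0.23029866] [-8.46509035e-04  9.75801335e-01  2.18657241e-01 -2.20252355e-04]
```

View pics/top0.png

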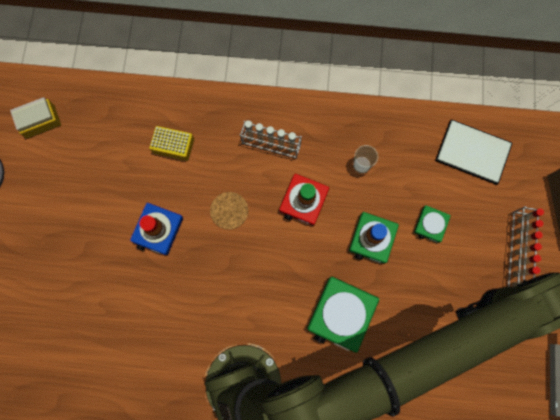

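View pics/side0.png

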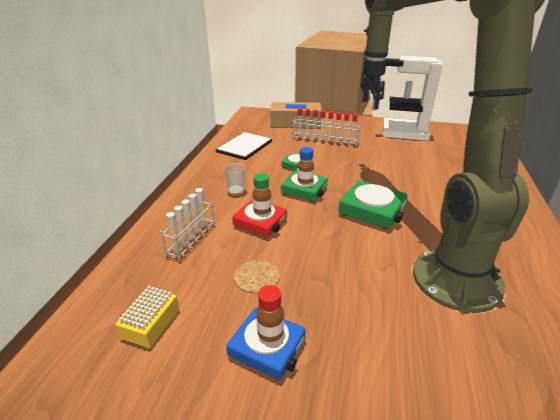

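Top view: the blue stirrer with the red bottle is at (157,229), the red stirrer with the green bottle at (304,199), and the middle-sized green stirrer with the blue bottle at (374,237). The mat is at (229,210). The small (433,223) and large (344,314) green ones are decoys. The side view agrees.

```bash
cat > h.py <<'E'
import cv2,numpy as np
from scipy.optimize import least_squares
def ray(c,uv,z):
    uv=np.atleast_2d(uv).astype(float);K=np.asarray(c["intrinsics"]);T=np.asarray(c["pose"])
    d=np.c_[(uv[:,0]-K[0,2])/K[0,0],(uv[:,1]-K[1,2])/K[1,1],np.ones(len(uv))]@T[:3,:3].T
    return (T[:3,3]+d*((z-T[2,3])/d[:,2])[:,None])[:,:2]
def proj(c,p):
    T=np.asarray(c["pose"]);q=T[:3,:3].T@(np.asarray(p)-T[:3,3]);q=np.asarray(c["intrinsics"])@q;return q[:2]/q[2]
def mask(c,col):
    h,s,v=cv2.split(cv2.cvtColor(c["image"],cv2.COLOR_BGR2HSV)); h=h.astype(int)
    if col=="white": return ((s<70)&(v>140)).astype(np.uint8)
    if col=="cork": return ((h>8)&(h<22)&(s<165)&(v>120)).astype(np.uint8)
    k={"red":(h<6)|(h>173),"green":(h>45)&(h<85),"blue":(h>105)&(h<130)}[col]
    return (k&(s>130)&(v>50)).astype(np.uint8)
def near(m,uv,r):
    """contour points of the mask within r pixels of uv"""
    z=np.zeros_like(m);cv2.circle(z,tuple(int(round(x)) for x in uv),int(r),1,-1)
    cs,_=cv2.findContours(m*z,cv2.RETR_EXTERNAL,cv2.CHAIN_APPROX_NONE)
    return max(cs,key=cv2.contourArea)
def circ(P,R):
    """robust circle of known radius"""
    f=least_squares(lambda q:np.hypot(*(P-q).T)-R,P.mean(0),loss="soft_l1",f_scale=.001)
    return f.x,float(np.median(abs(f.fun)))
E
python3 - <<'E'
from h import *
c=dict(np.load("pics/top0.npz"))
for n,uv in dict(blue=(157,229),red=(304,199),green=(374,237)).items():
    k=near(mask(c,"white"),uv,24);P=ray(c,cv2.convexHull(k)[:,0],.05);print("plate",n,circ(P,.046))
    k=near(mask(c,n),uv,40);r=cv2.minAreaRect(k);print("  housing",ray(c,[r[0]],.045),r[1:])
for n,uv in dict(red=(150,224),green=(308,191),blue=(377,233)).items():
    k=near(mask(c,n),uv,14);r=cv2.boundingRect(k);print("cap",n,ray(c,k[:,0].mean(0),.155),r)
k=near(mask(c,"cork"),(229,210),28);P=ray(c,cv2.convexHull(k)[:,0],.004);print("mat",circ(P,.06))
for n,uv in dict(tip=(171,143),rack=(270,139),beaker=(363,160)).items(): print(n,ray(c,uv,.05))
E
```

```text
plate blue (array([0.43216816, 0.31324629]), 0.00023153309375547465)
  housing [[0.42887753 0.31067443]] ((39.43479537963867, 42.9703369140625), 22.380136489868164)
plate red (array([ 0.56663753, -0.12961684]), 0.00021832186581100324)
  housing [[ 0.56331083 -0.12794499]] ((38.810325622558594, 41.78144836425781), 21.801410675048828)
plate green (array([ 0.46750996, -0.35218085]), 0.00028045517781408874)
  housing [[ 0.46440208 -0.35008245]] ((39.528465270996094, 41.74205780029297), 18.434947967529297)
cap red [[0.42507621 0.30496345]] (140, 216, 17, 16)
cap green [[ 0.56009503 -0.13450681]] (300, 184, 15, 15)
cap blue [[ 0.46323568 -0.34323871]] (371, 224, 16, 16)
mat (array([0.51523225, 0.102531  ]), 0.0008752595764268331)
tip [[0.70256228 0.3017202 ]]
rack [[ 0.74506725 -0.00630434]]
beaker [[ 0.70380982 -0.30194228]]
```

```bash
cat >> h.py <<'E'
from workcell import robot, fingers, kin, monitor, vision, ticket
def down(x,y):
    a=(np.arctan2(y,x)+np.pi/2)/2
    return [0,np.cos(a),np.sin(a),0]
def look(x,y,n,z=.36):
    robot.move_pose([x,y,z],down(x,y)); c=vision.read_camera("wrist"); np.savez(f"pics/{n}.npz",**c); return c
E
python3 - <<'E'
from h import *
c=look(.464,-.345,"w0");cv2.imwrite("pics/w0.png",c["image"])
s=monitor.get_state();print(s["time"],s["tool_pos"],s["joint_pos"]);print(np.round(c["pose"],3),c["intrinsics"][0])
print(proj(c,(.464,-.345,.164)),proj(c,(.4675,-.352,.05)))
E
```

```text
1.4083 [ 0.46230524 -0.34722215  0.35870584] [ 0.85741405  0.15364642 -0.29838676  1.40955757  0.04571726  1.58717229
 -0.08070129]
[[ 0.8   -0.577 -0.163  0.504]
 [-0.6   -0.771 -0.213 -0.293]
 [-0.002  0.268 -0.963  0.502]
 [ 0.     0.     0.     1.   ]] [302.28704751   0.         278.16259459]
[277.95307174 182.90079694] [282.85059911 170.63986701]
```

View pics/w0.png

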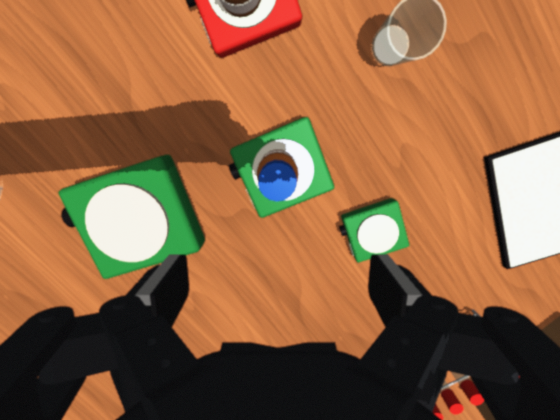

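Wrist view: the blue cap is at about (278,181) on the plate at (283,170). The fingers close along the image x axis, with nothing in the way. Next I'll measure the cap and plate from here.

```bash
cat >> h.py <<'E'
def cap(c,col,p,z):
    """cap centre: fit the half of its top rim away from the camera's nadir"""
    k=near(mask(c,col),proj(c,(*p,z-.01)),26)[:,0]; P=ray(c,k,z); m=P.mean(0); n=m-np.asarray(c["pose"])[:2,3]
    return circ(P[(P-m)@n>-.1*.02*np.hypot(*n)],.0225)
def plate(c,p):
    k=near(mask(c,"white"),proj(c,(*p,.05)),42); return circ(ray(c,cv2.convexHull(k)[:,0],.05),.046)
E
python3 - <<'E'
from h import *
c=dict(np.load("pics/w0.npz"));t=dict(np.load("pics/top0.npz"))
print(cap(c,"blue",(.464,-.347),.164),plate(c,(.4675,-.352)))
for n,p in dict(red=(.425,.305),green=(.56,-.1345),blue=(.463,-.343)).items(): 
    k=near(mask(t,n),proj(t,(*p,.155)),12)[:,0];P=ray(t,k,.164);m=P.mean(0);nn=m-t["pose"][:2,3];print(n,circ(P[(P-m)@nn>0],.0225))
print(monitor.get_state()["tool_pos"])
E
```

```text
(array([ 0.46526567, -0.3414418 ]), 0.0006500661727977062) (array([ 0.46792914, -0.35200199]), 0.00038520930798782715)
red (array([0.42338228, 0.30275822]), 0.001058554976289405)
green (array([ 0.55519725, -0.1341235 ]), 0.0018017531509989231)
blue (array([ 0.46044413, -0.34112531]), 0.0007216188175646517)
[ 0.46230524 -0.34722215  0.35870584]
```

```bash
cat >> h.py <<'E'
HI=.29; G=.079
def go(x,y,z,line=True,vel=.2,**k):
    """move, then take out the steady offset seen in tool_pos"""
    if line: robot.movel([x,y,z],vel=vel,ori=down(x,y))
    else: robot.move_pose([x,y,z],down(x,y))
    robot.dwell(.15); g=np.array([x,y,z]); e=g-monitor.get_state()["tool_pos"]
    if np.linalg.norm(e)>.0008: robot.movel((g+e).tolist(),vel=.05,ori=down(x,y)); robot.dwell(.1)
    return g-monitor.get_state()["tool_pos"]
def pick(p,base):
    x,y=p; e0=go(x,y,HI,False); e=go(x,y,base+G,vel=.12)
    fingers.command_gripper(.03,f_grip=50); s=monitor.get_state(); print("err",e0.round(4),e.round(4),"w",s["width"],s["gripper_force"])
    robot.movel([x,y,HI],vel=.12,ori=down(x,y)); s=monitor.get_state(); print("lifted",s["width"],s["ft_force"],s["time"])
E
python3 - <<'E'
from h import *
pick((.4653,-.3414),.05)
c=vision.read_camera("side");cv2.imwrite("pics/s1.png",c["image"])
E
```

```text
err [ 0.0006 -0.0012  0.0021] [ 0.0004 -0.0002  0.0007] w 0.04385463077280898 51.78323662810726
lifted 0.04325796232589455 [ 0.78861188 -0.45692894 -3.50551678] 6.2167
```

View pics/s1.png

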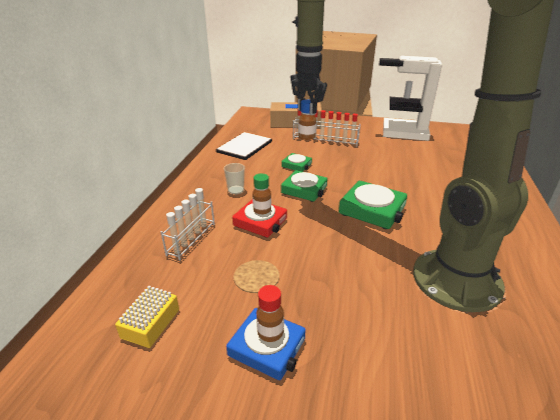

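The blue bottle is held upright at (307,120). Next I'll set it on the mat and then look at the green bottle.

```bash
cat >> h.py <<'E'
def place(p,base):
    x,y=p; e0=go(x,y,HI,False); e=go(x,y,base+G+.012,vel=.12)
    hit=robot.movel([x,y,base+G-.006],vel=.02,until_force=3.0); s=monitor.get_state()
    print("err",e0.round(4),e.round(4),"hit",hit,s["tool_pos"],s["ft_force"])
    fingers.command_gripper(.08); robot.dwell(.1); robot.movel([x,y,HI],vel=.15,ori=down(x,y)); print("t",monitor.get_state()["time"])
E
python3 - <<'E'
from h import *
place((.5152,.1025),.004)
c=look(.515,.09,"w1");print("blue at",cap(c,"blue",(.5152,.1025),.118))
k=near(mask(c,"cork"),proj(c,(.515,.1025,.004)),60);print("mat",circ(ray(c,cv2.convexHull(k)[:,0],.004),.06))
c=look(.56,-.132,"w2");print("green",cap(c,"green",(.56,-.134),.164),plate(c,(.5666,-.1296)))
cv2.imwrite("pics/w12.png",np.vstack([np.load("pics/w1.npz")["image"][:300],c["image"][:300]]))
E
```

```text
err [ 0.0004 -0.0015 -0.0001] [-0.0003 -0.     -0.0005] hit True [0.51508016 0.10243631 0.0824475 ] [-0.76036214 -0.02016372  4.73507537]
t 13.0667
blue at (array([0.51584898, 0.10217029]), 0.0005895688653624817)
mat (array([0.54274741, 0.08401372]), 0.03500850581544411)
green (array([ 0.56148751, -0.13062311]), 0.0010614786891822697) (array([ 0.56727225, -0.12855221]), 0.00033649601781786387)
```

View pics/w12.png

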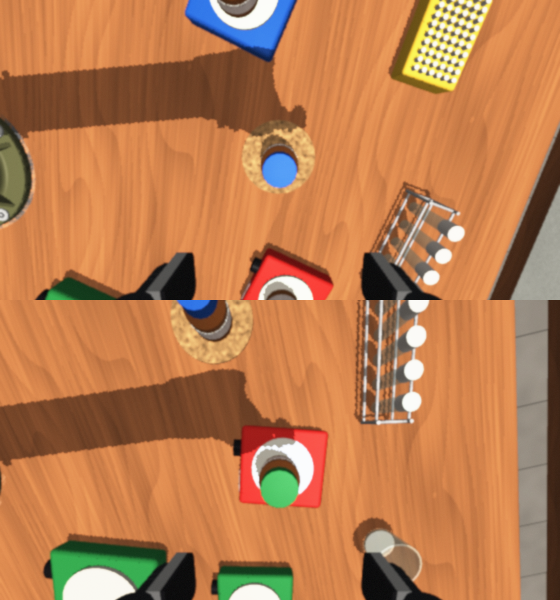

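Blue is released upright near the mat's centre, at (279,165) with the mat around (279,157). The green cap is at (280,488) in the lower half, and its measurement agrees. I'll carry on with green, then look at red.

Run:
```python
from h import *
pick((.5615,-.1306),.05); place((.4677,-.3521),.05)
c=look(.465,-.35,"w3");print("green at",cap(c,"green",(.4677,-.352),.164))
c=look(.425,.305,"w4");print("red",cap(c,"red",(.425,.305),.164),plate(c,(.432,.313)))
cv2.imwrite("pics/w34.png",np.vstack([np.load("pics/w3.npz")["image"][:300],c["image"][:300]]))
```

```text
err [0.0012 0.0008 0.0025] [ 0.0004 -0.0001  0.0007] w 0.04367714436859863 51.47999911685474
lifted 0.04365923730739518 [ 0.38493033  0.16316856 -2.49741582] 19.225
err [0.0017 0.0025 0.0002] [ 0.0004 -0.0003  0.0007] hit True [ 0.46748541 -0.35195003  0.12853237] [-0.86733803  0.17840754  4.33838225]
t 24.9583
green at (array([ 0.46323118, -0.35619259]), 0.0023967761488780277)
red (array([0.42344433, 0.30913654]), 0.0007280012546173591) (array([0.43164776, 0.31457405]), 0.00021879219662222088)
```

View pics/w34.png

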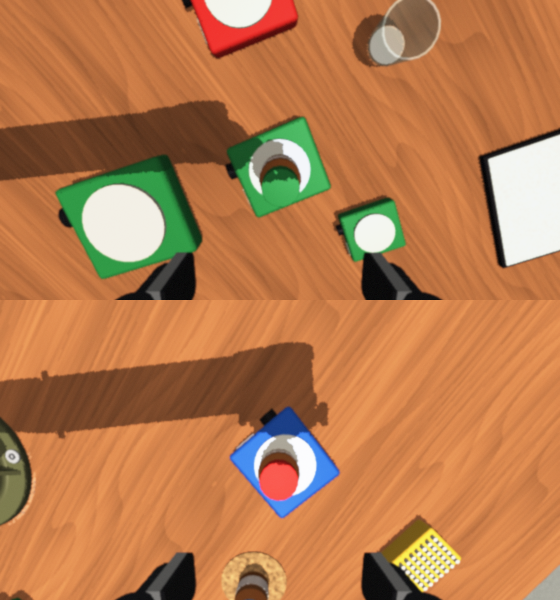

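Green stands upright on its plate, cap about (279,185). Its measurement was spoiled because the mask merged with the green housing, so I'll check it again at the end. The red cap is at (278,480) in the lower half. Next: red to red, then blue to blue.

Run:
```python
from h import *
pick((.4234,.3091),.05); place((.5669,-.1291),.05)
c=look(.565,-.125,"w5");print("plate r",plate(c,(.567,-.129)))
pick((.5155,.1024),.004); place((.432,.3138),.05)
d=look(.43,.312,"w6");print(plate(d,(.432,.3138)))
robot.move_pose([.45,.05,.42],down(.45,.05)); t=vision.read_camera("top"); np.savez("pics/t2.npz",**t)
w3=dict(np.load("pics/w3.npz"))
o=[]
for c,p in((w3,(.4677,-.3521)),(c,(.5669,-.1291)),(d,(.432,.3138))):
    im=c["image"].copy()
    th=np.linspace(0,6.28,60)
    for z,R in((.164,.0225),(.05,.046)):
        q=np.array([proj(c,(p[0]+R*np.cos(a),p[1]+R*np.sin(a),z)) for a in th]).round().astype(int); cv2.polylines(im,[q],True,(0,255,255),1)
    u,v=proj(c,(*p,.1)).astype(int); o.append(cv2.resize(im[v-70:v+70,u-65:u+65],None,fx=2,fy=2))
cv2.imwrite("pics/fin.png",np.hstack(o)); cv2.imwrite("pics/t2.png",t["image"])
```

```text
err [0.001  0.0006 0.0019] [-0.0004 -0.0002 -0.0006] w 0.04386015797139139 50.7149423280498
lifted 0.043575270595082476 [-0.43497941  0.14100819 -2.61231252] 32.2
err [0.0002 0.0017 0.0003] [ 0.0005 -0.0001  0.0007] hit True [ 0.56667654 -0.12903961  0.12943098] [-0.24991849 -0.62153314  4.32082027]
t 38.6417
plate r (array([ 0.56727698, -0.1280677 ]), 0.00020615899448704275)
err [ 0.0011 -0.0021  0.0002] [-0.0003  0.     -0.0004] w 0.04331657880518788 51.11777084763162
lifted 0.04334972795066393 [-0.23710523 -0.93920452 -3.39037312] 44.85
err [ 0.0013 -0.0017 -0.0003] [-0.0004 -0.0002 -0.0006] hit True [0.43193585 0.31372649 0.12927442] [-0.1354066  -0.78293636  5.33058162]
t 50.2
(array([0.43154856, 0.31460692]), 0.00018809495199996126)
```

View pics/fin.png

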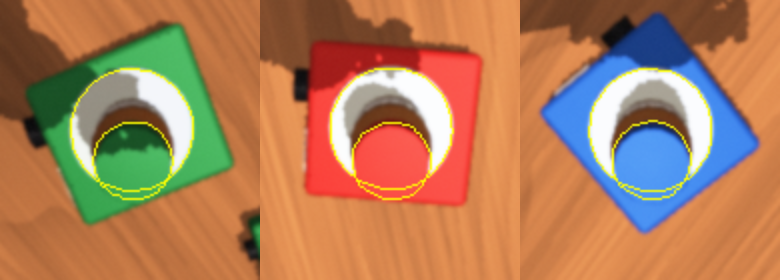

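View pics/t2.png

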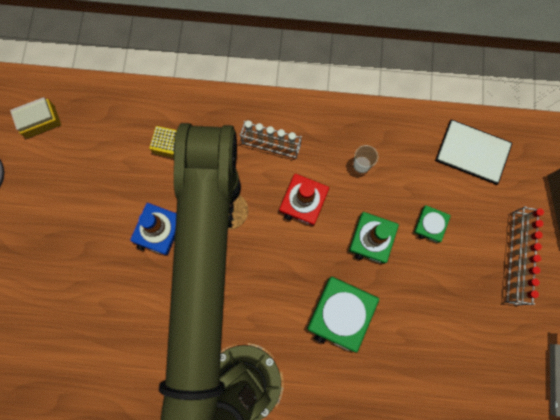

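The predicted cap and plate circles match all three bottles, and in the top view each one stands on its own colour: blue (155,225), red (306,190), green (381,233). The bystanders haven't moved, so I'm handing it in.

```bash
python3 -c "
from workcell import ticket
print(ticket.finish_job())"
```

```text
the job is handed in; nothing more can be done
None
```

I moved all three bottles to the stirrers of their cap colours, released upright near the plate centres, with blue set down on the mat on the way, and handed the job in; the hand-in gave no verdict.

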